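Reseat the cocked follower plate of the collar-stay dispenser

TASK

The sprung plate in the clear collar-stay dispenser is sitting crooked. Take the black press block by its handle, push the plate squarely down with it until it bottoms out level, and hold it firmly against the stop with about two kilos (20 N) for a good second, never as much as three on this acrylic box. Then lift out and set the block down gently, standing upright and wholly inside the silver tray, leaving the other things where they are.

Things in the scene. Friction and masses are not known exactly. Their poses are not given: they have to be found in the camera images.
- dispenser: fixed collar-stay dispenser: white foot 110 x 90 x 8 mm carrying a rectangular well of clear acrylic, inside 76 mm along its x by 56 mm along its y, walls 5 mm thick, flat rim 60 mm above the shelf. Origin on the shelf under the well's centre.
- well_mouth (a point): the centre of the well's mouth, level with the rim. An aluminium plate 74 x 54 x 4 mm fills the well below. A hidden depth setting differs each time: let go, the plate's top stands 8 to 17 mm below the rim; pressed, it goes down 14 mm to a hard stop. Its spring pushes back 4 N at first and 10 N just before the stop: a steady push well over 10 N means bottomed. Let go, it rises again
- rock (a joint): the plate's tilt about the dispenser's x axis, rad, 0 is level. The plate rocks freely up to 0.12 rad either way with a little friction (0.03 N m), so it stays at the tilt it was left at; it starts up to 0.1 rad off
- plate (a joint): the same for the plate's tilt about the dispenser's y axis
- press_block: the press block, a black plastic flat tamper, 0.15 to 0.31 kg, loose, standing on its sole: sole 70 mm along x by 50 mm along y by 12 mm thick, on it a central upright bar handle 40 mm along x by 24 mm along y, up to 86 mm above the sole's underside. Origin at the centre of the sole's underside, z up
- block_grip (a point): a good place to grip the press block's handle, on its axis, 62 mm above the sole's underside (so the fingers stay above the dispenser's rim)
- clip_tray: fixed silver aluminium clip tray, empty: outside 150 mm along its x by 120 mm along its y, walls 3 mm thick and 14 mm high, floor 3 mm thick. Origin on the shelf under its centre
- steamer: black plastic garment steamer head, sole 85 x 130 mm, about 115 mm tall, loose; bystander. Origin under the sole's centre
- button_jar: small clear round jar with metal cap, 44 mm wide, 50 mm tall, loose; bystander. Origin under its centre
- thread_spool: white plastic thread spool standing on end, 36 mm wide, 42 mm tall, loose; bystander. Origin under its centre
- cedar_block: small brown wooden block 45 x 30 x 18 mm, loose; bystander. Origin under its centre
- stay_box: little open clear box 44 x 44 x 22 mm with white collar stays inside, loose; bystander. Origin under its centre
- spray_bottle: white spray bottle, 60 mm wide, 170 mm tall, loose; bystander. Origin under its centre
- lint_roller: paper lint roller lying along its y axis, 48 mm thick, 200 mm long with its grey handle, loose; bystander. Origin on the surface under the paper roll's centre
Mind the look-alikes: they are no part of the job. Several things look just like the clip_tray: the one meant starts farthest to the robot's left.

How it is judged (in metres and radians):
On the way, in this order (a step that is already met when the one before it is completed fails the run):
1. the press block is picked up off the shelf (height (world z) of press_block above 0.03 m and contact force between press_block and the fingers above 1 N), for 0.1 s.
2. the press block, down in the well, holds the plate level and firmly bottomed for 0.8 s (z of press_block in the frame of dispenser below 0.042 m and angle between press_block's own z axis and vertical below 0.05 rad and contact force between press_block and dispenser above 13 N and value of joint rock between -0.03 and 0.03 rad and value of joint plate between -0.03 and 0.03 rad), for 0.8 s.
At the end, for the whole second after the job is handed in: The press block stands upright (within 0.05 rad) and still on the floor of the tray, its centre within 45 mm (tray's x) and 40 mm (tray's y) of the tray's centre; the plate, free of the block, is left level within 0.04 rad about each axis (x of press_block in the frame of clip_tray between -0.045 and 0.045 m and y of press_block in the frame of clip_tray between -0.04 and 0.04 m and height (world z) of press_block below 0.007 m and angle between press_block's own z axis and vertical below 0.05 rad and linear speed of press_block below 0.02 m/s and value of joint rock between -0.04 and 0.04 rad and value of joint plate between -0.04 and 0.04 rad and contact force between press_block and dispenser below 0.5 N); the robot touches nothing.
It fails at once if more than 30 N between the press block and the dispenser (plate or walls) (contact force between press_block and dispenser above 30 N).
It fails at once if the robot itself bears on the dispenser with more than 8 N (contact force between any of the fingers, the arm and dispenser above 8 N).
It fails at once if the press block is dropped into the tray (over 0.35 m/s close above its floor) (linear speed of press_block above 0.35 m/s and height (world z) of press_block below 0.02 m and horizontal distance between press_block and clip_tray below 0.09 m).
It fails at once if a bystander is shifted by more than 20 mm (distance of any of steamer, button_jar, thread_spool, cedar_block, stay_box, spray_bottle, lint_roller from where it was at the start of the episode above 0.02 m).
It also fails if it takes over 64 s, if anything falls off the work surface, if the arm or the gripper's body presses on something with over 40 N, if the wrist force passes 120 N, or if a joint passes its speed limit or range.

ROBOT

A 7-joint arm with a two-finger parallel gripper is mounted at the origin on the work surface. World frame = base frame: x ahead of the robot, y to its left, z up, the work surface at z = 0. Lengths are in mm, angles in degrees, forces in N, time in s.
With the tool pointing down it reaches from about 400 to 850 mm from the base axis. Payload 10.4 kg.
Tool frame: the origin (TCP) lies midway between the tips of the shut fingers; the grasp point (between the pads) lies robot.grip_depth behind it (robot.grip_depth is the distance from the TCP to the grasp point, in mm); x points along the fingers, z is the direction in which the jaws open and shut, and the axes are right-handed (so a half turn about x gives the same grasp; the last joint's range is limited). The gripper opens to 85 mm and grips with 20 to 120 N. Pads are 22 mm wide; open, the fingers measure 114 mm over their backs; the gripper's body (76 mm by 85 mm) begins 54 mm behind the grasp point. The pads swing forward as they close: fully open they stand 13 mm farther back than shut.
Start: joints at [65.798, 19.034, -3.707, 83.658, 1.238, 77.344, -5.071], TCP at [243.294, -575.725, 231.338] pointing down, gripper open.
Joint ranges: [-148.97, 148.97], [-28.65, 121.19], [-84.17, 76.75], [9.2, 138.47], [-72.65, 252.65], [3.7, 117.97], [-149.18, 149.18]. Speed limits (degrees/s): [127.2, 127.2, 159.86, 159.86, 180, 180, 180].

INTERFACE

Orientations are given as a 3x3 rotation matrix whose columns are the frame's x, y, z axes.
In Python, from cell import robot gives the robot as it stands.
- The arm moves only by the tool step_arm, never from a script. Its argument "rows" is text: rows parted by semicolons, each of 6 numbers parted by spaces: the shift along the tool's x, y, z in mm, then the turn, a rotation vector about the tool's x, y, z in degrees. In form: tx ty tz wx wy wz; .... A call has 1 to 10 rows; each row is the pose to reach, as a shift and turn from the pose measured when the call began, along the tool's axes at that moment; what a row does not reach only later rows make up. A row lasts 1/12 s, in which the tool goes at most 41.7 mm and 7.16 degrees, less where a joint would pass 70% of its speed; a pose out of reach is approached as far as the arm can. A call with a gripper value outside its range is refused whole. "jaw" is the finger opening in mm, from 0 to 85.4, set as the call begins (left out, the last holds). The fingers move at their own pace and stop on an object; "force" is the grip in N (left out, the last holds). Time passes only in rows, so rows that repeat a pose let the fingers close. It gives the time, the measured TCP pose, the force and the opening at its end, in the units of the state.
- robot.state(): the state, without advancing time (a new reading comes with each control period).
- robot.get_image(name): name is "side" or "top"; returns a dict with "img" (400x640x3 uint8, red, green, blue), "camera_matrix" (3x3 intrinsics, pixels), "k1" (the pictures are not rectified: a ray, as slopes to the right and down, at radius r is drawn at 1 + k1 r^2 times it, then the intrinsics apply), "eye" and "orientation" of the camera in the world. Camera axes: x right, y down, z forward; pixel columns grow to the right and rows downward; lengths in mm; the calibration is good to about 2 mm. A picture is of the moment at which its call begins. There is no depth.
- robot.sign_off(): hands the job in, once; it reports no verdict.
Trained networks look in a picture, given as the dict that the camera call returned (one of the last four; its "shot" number tells which), for a name from the list of things; names that differ only in an ending like _2 or _b are one class to them, and where a whole thing is asked for, a point or a joint stands for the part that bears it (a point fixed in the world has none). Each returns a list of dicts, best first, with "confidence" (0 to 1); they miss things now and then, are a little off and sometimes report something else, mostly with a low value. They report only what shows in the picture. A call takes as long as a camera call. They do not tell look-alikes from the thing itself.
- robot.find_in(picture, label): "rect" ([left, top, width, height] in pixels, round what is visible of it).
- robot.trace(picture, label): "region" (400x640 bool, what is visible of it) and "rect" ([left, top, width, height] in pixels, round what is visible of it).
The state is a dict: "clock": time; "joints": joint angles; "qvel": joint speeds; "effort": joint torques, N m; "ee_pos": TCP position; "ee_rot": TCP orientation; "contact_force": force on the tool from outside, world axes, zero at the start; "ft_torque": the same for the moment, N m; "width": opening from 0.0 (shut) to 1.0 (fully open).
Only numpy, scipy, OpenCV 4.12 (cv2) and the standard library are available. Lean on these libraries where they do the work, as an engineer would, in place of code of your own. Each camera call takes 0.05 s, during which the arm holds its last target. There are 200 camera calls.

## Working session

There is one attempt and no reset: what is moved stays moved. The work goes in short steps, Python scripts to look and compute and a tool call to move; the robot and the scene stay as the last step left them, time stands still between calls to the robot, and variables do not carry over. Pictures are saved under pics/ and viewed, about 8 in all and at most 12, crops included, and the job is handed in when it is done.

Besides the shell and the picture viewer there is one more tool, called after ">>>" in YAML: its name, and indented under it one key for each argument. step_arm: Moves the arm, as the interface text tells. Its arguments: {"type":"object","properties":{"rows":{"type":"string"},"jaw":{"type":"number"},"force":{"type":"number"}},"required":["rows"]}

```bash
mkdir -p pics
cat > h.py <<'E'
import numpy as np, cv2
from cell import robot
def ray(p,u,v):
    K=np.array(p["camera_matrix"]);a=(u-K[0,2])/K[0,0];b=(v-K[1,2])/K[1,1];k=p["k1"]
    x,y=a,b
    for _ in range(20):
        s=1+k*(x*x+y*y);x,y=a/s,b/s
    return np.array(p["orientation"])@np.array([x,y,1.])
def at(p,u,v,z):
    d=ray(p,u,v);e=np.array(p["eye"]);return e+d*(z-e[2])/d[2]
def proj(p,P):
    c=np.array(p["orientation"]).T@(np.array(P,float)-np.array(p["eye"]));x,y=c[:2]/c[2];s=1+p["k1"]*(x*x+y*y);K=np.array(p["camera_matrix"])
    return K[0,0]*x*s+K[0,2],K[1,1]*y*s+K[1,2]
def save(p,n,rect=None,f=1):
    im=p["img"][:,:,::-1]
    if rect: l,t,w,h=rect;im=im[t:t+h,l:l+w]
    cv2.imwrite("pics/"+n,cv2.resize(im,None,fx=f,fy=f,interpolation=cv2.INTER_CUBIC))
E
python3 - <<'E'
from h import *
print(robot.grip_depth, robot.state())
for n in("top","side"):
    p=robot.get_image(n);save(p,n+"0.png",None,1.25)
    print(n,p["eye"],p["orientation"],p["camera_matrix"],p["k1"])
    for l in("dispenser","press_block","clip_tray","steamer","button_jar","thread_spool","cedar_block","stay_box","spray_bottle","lint_roller"):
        for r in robot.find_in(p,l)[:4]:
            L,T,W,H=r["rect"];print(l,round(r["confidence"],2),np.round(r["rect"]),np.round(at(p,L+W/2,T+H/2,0)[:2]))
E
```

```text
18.700000000000003 {'clock': 0.0, 'joints': array([65.7979856 , 19.07125034, -3.70698913, 83.70585093,  1.23886479,
       77.34513669, -5.0702141 ]), 'qvel': array([ 0.0361338 ,  0.01074038, -0.0048084 ,  0.01551008,  0.03479871,
        0.00498016, -0.01258764]), 'effort': array([-7.04666054e-04, -6.25446868e+01,  4.90419287e-02, -3.91592360e+01,
        1.64041336e-02,  1.01181498e-02, -6.73814566e-05]), 'ee_pos': array([ 243.11117509, -575.36169209,  230.52513285]), 'ee_rot': array([[-6.41578667e-04,  9.21124027e-01,  3.89268694e-01],
       [ 1.28606435e-03,  3.89269212e-01, -9.21123133e-01],
       [-9.99998967e-01, -9.03483633e-05, -1.43437159e-03]]), 'contact_force': array([-0.87788261,  0.10468037,  0.25930205]), 'ft_torque': array([ 0.00236959, -0.00459755,  0.00214905]), 'width': 1.0006437056351576}
top [ 358.79904867  -12.59525388 1339.09340048] [[ 0.02435097 -0.99064712  0.13425838]
 [-0.99966561 -0.02296067  0.01189423]
 [-0.00870033 -0.13450312 -0.99087497]] [[499.53075193   0.         326.31716747]
 [  0.         499.53075193 185.04685175]
 [  0.           0.         
[... 1113 characters left out ...]
0.86 [190. 265. 104.  77.] [499. 260.]
clip_tray 0.74 [361. 138.  38.  45.] [ 561. -301.]
clip_tray 0.7 [429. 189.  85.  58.] [ 270. -237.]
clip_tray 0.57 [144. 182.  70.  67.] [796. 167.]
button_jar 0.58 [221. 211.  20.  30.] [677. 119.]
thread_spool 0.82 [332. 259.  18.  32.] [395.  85.]
cedar_block 0.52 [389. 217.  26.  15.] [ 382. -121.]
stay_box 0.66 [296. 164.  22.  17.] [ 675. -141.]
stay_box 0.36 [299. 187.  31.  10.] [609. -92.]
spray_bottle 0.93 [310.  84.  20.  64.] [ 829. -386.]
spray_bottle 0.61 [146. 182.  68.  65.] [797. 165.]
lint_roller 0.6 [144. 181.  69.  68.] [797. 167.]
lint_roller 0.59 [334. 262.  17.  27.] [393.  85.]
lint_roller 0.4 [391. 215.  19.  19.] [ 385. -119.]
```

View pics/top0.png

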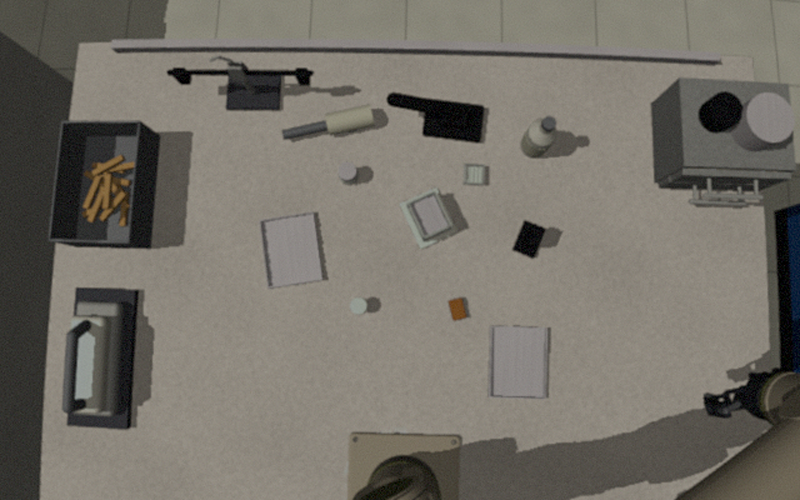

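View pics/side0.png

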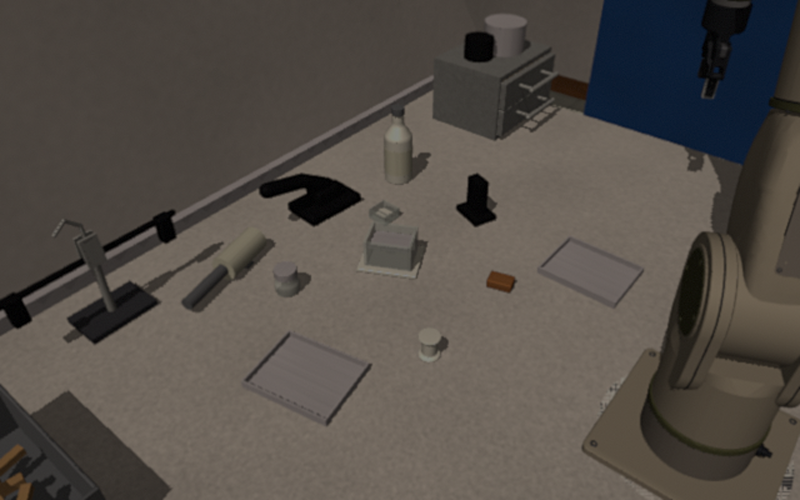

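The left tray (top view 292,250 in the 1.25x picture, world about (489,255)) and the right tray (520,361, world about (263,-235)) are look-alikes. The left one is farthest to the robot's left, so it's the one meant. The block is at (529,239) and the dispenser at (428,217). Next I fit the poses by silhouette and take a confirming crop.

```bash
cat >> h.py <<'E'
from scipy.optimize import minimize
M={"press_block":[(70,50,0,12),(40,24,12,86)],"dispenser":[(110,90,0,8),(86,66,8,60)],"clip_tray":[(150,120,0,14)]}
def corners(x,y,yaw,b,z0=0):
    c,s=np.cos(yaw),np.sin(yaw);w,d,a,t=b
    return [(x+c*i*w/2-s*j*d/2,y+s*i*w/2+c*j*d/2,z0+z) for z in(a,t) for i,j in((-1,-1),(1,-1),(1,1),(-1,1))]
def sil(p,name,q,S=4,z0=0):
    m=np.zeros((400*S,640*S),np.uint8)
    for b in M[name]:
        pts=np.array([proj(p,P) for P in corners(*q,b,z0)],np.float32)
        cv2.fillConvexPoly(m,np.round(cv2.convexHull((pts+.5)*S)).astype(np.int32),1)
    return m
def fit(obs,name,q0,S=4,z0=0):
    obs=[(p,cv2.resize(r.astype(np.float32),None,fx=S,fy=S,interpolation=cv2.INTER_LINEAR)>.5) for p,r in obs]
    def cost(v):
        c=0
        for p,r in obs:
            m=sil(p,name,(v[0],v[1],v[2]/50),S,z0)>0
            c+=1-(m&r).sum()/(m|r).sum()
        return c/len(obs)
    best=None
    for yaw in np.deg2rad(np.arange(-90,90,30)):
        v=np.array([q0[0],q0[1],yaw*50])
        r=minimize(cost,v,method="Nelder-Mead",options=dict(initial_simplex=[v,v+[12,0,0],v+[0,12,0],v+[0,0,12]],xatol=.1,fatol=1e-5,maxiter=150))
        if best is None or r.fun<best.fun: best=r
    return best.x[0],best.x[1],best.x[2]/50,best.fun
E
python3 - <<'E'
from h import *
P={n:robot.get_image(n) for n in("top","side")}
q0={"press_block":(522,-260),"dispenser":(565,-35),"clip_tray":(489,255)}
tiles=[]
for l,q in q0.items():
    obs={}
    for n,p in P.items():
        u,v=proj(p,(*q,20))
        T=[t for t in robot.trace(p,l) if abs(t["rect"][0]+t["rect"][2]/2-u)<25 and abs(t["rect"][1]+t["rect"][3]/2-v)<25]
        if T: obs[n]=(p,np.array(T[0]["region"]))
    for k in [list(obs)]+[[n] for n in obs]:
        x,y,a,f=fit([obs[n] for n in k],l,q); print(l,k,np.round([x,y,np.rad2deg(a)],1),round(f,3))
        if k==list(obs): best=(x,y,a)
    for n,p in P.items():
        im=cv2.resize(p["img"][:,:,::-1].copy(),None,fx=4,fy=4,interpolation=cv2.INTER_CUBIC)
        c,_=cv2.findContours(sil(p,l,best),cv2.RETR_EXTERNAL,cv2.CHAIN_APPROX_NONE);cv2.drawContours(im,c,-1,(0,255,0),1)
        u,v=[int(4*t) for t in proj(p,(best[0],best[1],25))];t=np.clip(im[max(v-180,0):v+180,u-180:u+180].astype(int)*1.6,0,255)
        tiles.append(cv2.resize(t.astype(np.uint8),(266,266)))
cv2.imwrite("pics/fit.png",np.vstack([np.hstack(tiles[0::2]),np.hstack(tiles[1::2])]))
E
```

```text
press_block ['top', 'side'] [ 531.1 -257.3  -21.2] 0.077
press_block ['top'] [ 529.4 -256.5  -20. ] 0.078
press_block ['side'] [ 532.6 -258.6  -21.7] 0.041
dispenser ['top', 'side'] [571.3 -40.3  24.9] 0.066
dispenser ['top'] [569.4 -39.   25.3] 0.035
dispenser ['side'] [574.5 -42.8  25.7] 0.028
clip_tray ['top', 'side'] [495.9 254.9  10.2] 0.039
clip_tray ['top'] [494.3 255.4  10.4] 0.049
clip_tray ['side'] [496.6 254.1  10.7] 0.017
```

View pics/fit.png

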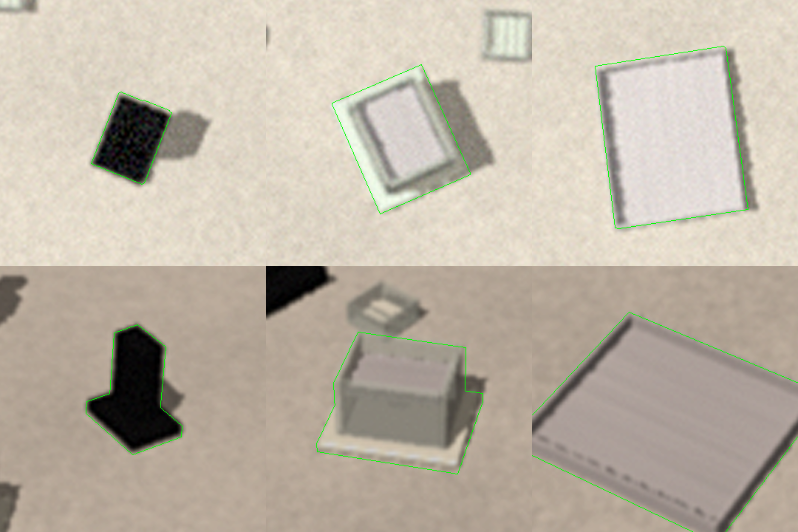

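All three outlines fit: block at (531,-257.5), yaw -21; dispenser at (571.5,-40.5), yaw 25; left tray at (496,255), yaw 10. The crop confirms the left tray. I'll add a goal helper and approach.

```bash
cat >> h.py <<'E'
from scipy.spatial.transform import Rotation as Ro
def goal(x,y,z,ang):
    s=robot.state();R=np.array(s["ee_rot"]);a=np.deg2rad(ang)
    Z=np.array([np.cos(a),np.sin(a),0]);X=np.array([0,0,-1.]);G=np.column_stack([X,np.cross(Z,X),Z])
    t=R.T@(np.array([x,y,z])-s["ee_pos"]);w=Ro.from_matrix(R.T@G).as_rotvec(degrees=True)
    print("row",np.round(t,1),np.round(w,2),"t",round(s["clock"],2),"pos",np.round(s["ee_pos"],1),"F",np.round(s["contact_force"],1),"M",np.round(s["ft_torque"],2),"w",round(s["width"],3))
E
python3 -c "
from h import *
goal(531,-257.5,150,-111.2)"
```

```text
row [  81.3  388.9 -181.1] [44.11  0.   -0.  ] t 1.5 pos [ 243.3 -575.7  231.3] F [-0.5 -0.2  0.1] M [ 0.07  0.02 -0.03] w 0.999
```

>>> step_arm:
  rows: "20 97 -45 11 0 0; 30 136 -63 16 0 0; 40 175 -81 21 0 0; 50 214 -99 27 0 0; 58 253 -117 32 0 0; 66 292 -135 38 0 0; 72 325 -151 42 0 0; 78 360 -167 44.1 0 0; 81.3 380 -177 44.1 0 0; 81.3 388.9 -181.1 44.1 0 0"
  jaw: 85
  force: 80

```text
clock: 2.33
ee_pos: [515.3, -274.5, 153.4]
ee_rot: [[0.0, 0.932, -0.362], [-0.0, -0.362, -0.932], [-1.0, 0.0, 0.0]]
contact_force: [-0.2, -0.8, -0.6]
width: 0.995
```

Run:
```python
from h import *
p=robot.get_image("top");save(p,"hov1.png",(360,120,150,130),4);q=robot.get_image("side");save(q,"hov1s.png",(300,70,150,130),4)
goal(531,-257.5,44,-111.2)
```

```text
row [108.8   7.8 -14. ] [ 0.61 -0.23  0.02] t 2.43 pos [ 518.7 -268.2  152.8] F [-0.9 -0.  -0.5] M [ 0.02  0.03 -0.06] w 0.991
```

View pics/hov1s.png

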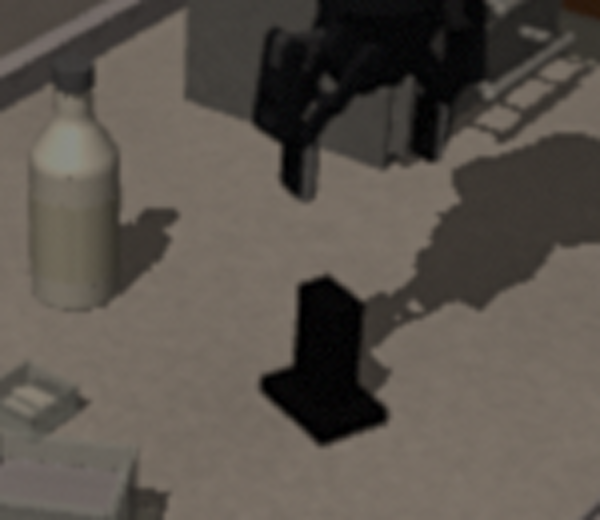

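The fingers straddle the handle (330,330), spread along its thin direction. I'll finish the alignment, then descend.

>>> step_arm:
  rows: "0 8 -14 0.6 0 0; 0 8 -14 0.6 0 0; 25 8 -14 0.6 -0.2 0; 50 8 -14 0.6 -0.2 0; 75 8 -14 0.6 -0.2 0; 95 8 -14 0.6 -0.2 0; 108 8 -14 0.6 -0.2 0; 108.8 8 -14 0.6 -0.2 0; 108.8 8 -14 0.6 -0.2 0; 108.8 8 -14 0.6 -0.2 0"

```text
clock: 3.27
ee_pos: [532.0, -258.0, 45.3]
ee_rot: [[0.001, 0.932, -0.361], [-0.0, -0.361, -0.932], [-1.0, 0.001, -0.0]]
contact_force: [0.9, -0.2, 0.5]
width: 0.996
```

```bash
python3 -c "
from h import *
goal(531,-257.5,44,-111.2)"
```

```text
row [ 1.3 -1.1 -0.1] [ 0.01 -0.02 -0.08] t 3.27 pos [ 532.  -258.    45.3] F [ 0.9 -0.2  0.5] M [ 0.06 -0.03 -0.04] w 0.996
```

>>> step_arm:
  rows: "1 -1 0 0 0 0; 1 -1 0 0 0 0; 1 -1 0 0 0 0; 1 -1 0 0 0 0; 1 -1 0 0 0 0; 1 -1 0 0 0 0; 1 -1 0 0 0 0; 1 -1 0 0 0 0; 1 -1 0 0 0 0; 1 -1 0 0 0 0"
  jaw: 5
  force: 80

```text
clock: 4.1
ee_pos: [531.3, -257.6, 44.8]
ee_rot: [[0.002, 0.932, -0.361], [-0.0, -0.361, -0.932], [-1.0, 0.002, -0.0]]
contact_force: [-0.3, 1.8, 5.8]
width: 0.27
```

```bash
python3 -c "
from h import *
goal(531,-257.5,150,-111.2)"
```

```text
row [-105.2   -0.2   -0. ] [ 0.01 -0.03 -0.12] t 4.1 pos [ 531.3 -257.6   44.8] F [-0.3  1.8  5.8] M [0.11 0.22 0.03] w 0.27
```

>>> step_arm:
  rows: "-5 0 0 0 0 0; -15 0 0 0 0 0; -30 0 0 0 0 0; -50 0 0 0 0 0; -70 0 0 0 0 0; -85 0 0 0 0 0; -95 0 0 0 0 0; -100 0 0 0 0 0; -100 0 0 0 0 0; -100 0 0 0 0 0"

```text
clock: 4.93
ee_pos: [530.8, -257.5, 144.2]
ee_rot: [[0.001, 0.932, -0.361], [-0.0, -0.361, -0.932], [-1.0, 0.001, -0.0]]
contact_force: [-0.2, 0.6, -2.1]
width: 0.273
```

```bash
python3 -c "
from h import *
goal(571.5,-40.5,150,-64.7)"
```

```text
row [  -5.8  -40.5 -217. ] [-4.649e+01  1.000e-02 -8.000e-02] t 4.93 pos [ 530.8 -257.5  144.2] F [-0.2  0.6 -2.1] M [-0.01 -0.01  0.  ] w 0.273
```

Lifted; the load is about 2.1 N. Now traverse.

>>> step_arm:
  rows: "-2 -4 -20 -4 0 0; -4 -10 -50 -10 0 0; -6 -16 -85 -17 0 0; -6 -23 -120 -24 0 0; -6 -29 -155 -31 0 0; -6 -34 -185 -37 0 0; -6 -38 -205 -43 0 0; -6 -40 -215 -46.5 0 0; -6 -40.5 -217 -46.5 0 0; -6 -40.5 -217 -46.5 0 0"

```text
clock: 5.77
ee_pos: [570.9, -40.1, 149.1]
ee_rot: [[-0.001, 0.904, 0.427], [0.0, 0.427, -0.904], [-1.0, -0.0, -0.0]]
contact_force: [0.3, 0.1, -1.9]
width: 0.272
```

```bash
python3 -c "
from h import *
goal(571.5,-40.5,119,-64.7)"
```

```text
row [30.1  0.4  0.6] [-0.05 -0.03  0.02] t 5.77 pos [570.9 -40.1 149.1] F [ 0.3  0.1 -1.9] M [-0.05  0.06 -0.02] w 0.272
```

>>> step_arm:
  rows: "10 0 0 0 0 0; 20 0.4 0.6 0 0 0; 28 0.4 0.6 0 0 0; 30 0.4 0.6 0 0 0; 30 0.4 0.6 0 0 0; 30 0.4 0.6 0 0 0"

```text
clock: 6.27
ee_pos: [571.5, -40.8, 119.0]
ee_rot: [[-0.001, 0.905, 0.426], [0.0, 0.426, -0.905], [-1.0, -0.001, -0.001]]
contact_force: [-0.4, -0.4, -1.9]
width: 0.271
```

Run:
```python
from h import *
goal(571.5,-40.5,119,-64.7)
s=robot.state();e=s["ee_pos"];zb=e[2]-44.8
out=[]
for n in("top","side"):
    p=robot.get_image(n);F=6
    im=cv2.resize(p["img"][:,:,::-1].copy(),None,fx=F,fy=F,interpolation=cv2.INTER_CUBIC)
    im=np.clip(im.astype(int)*2,0,255).astype(np.uint8)
    raw=im.copy()
    def poly(pts,c):
        cv2.polylines(im,[np.round((np.array([proj(p,P) for P in pts])+.5)*F).astype(np.int32)],True,c,1)
    y=np.deg2rad(25.3)
    C=corners(571.5,-40.5,y,(76,56,60,60));poly(C[:4],(0,255,0))
    C=corners(571.5,-40.5,y,(86,66,60,60));poly(C[:4],(0,255,255))
    C=corners(571.5,-40.5,y,(110,90,0,8));poly(C[4:],(0,255,0))
    B=corners(e[0],e[1],y,(70,50,0,12),zb);poly(B[:4],(0,0,255));poly(B[4:],(0,0,255))
    u,v=[int(F*t) for t in proj(p,(571,-40,60))]
    for a in(im,raw): out.append(a[v-200:v+200,u-200:u+200])
cv2.imwrite("pics/hov2.png",cv2.resize(np.vstack([np.hstack(out[:2]),np.hstack(out[2:])]),(600,600)))
```

```text
row [ 0.   0.1 -0.2] [-0.08 -0.04  0.03] t 6.27 pos [571.5 -40.8 119. ] F [-0.4 -0.4 -1.9] M [ 0.   -0.03 -0.03] w 0.271
```

View pics/hov2.png

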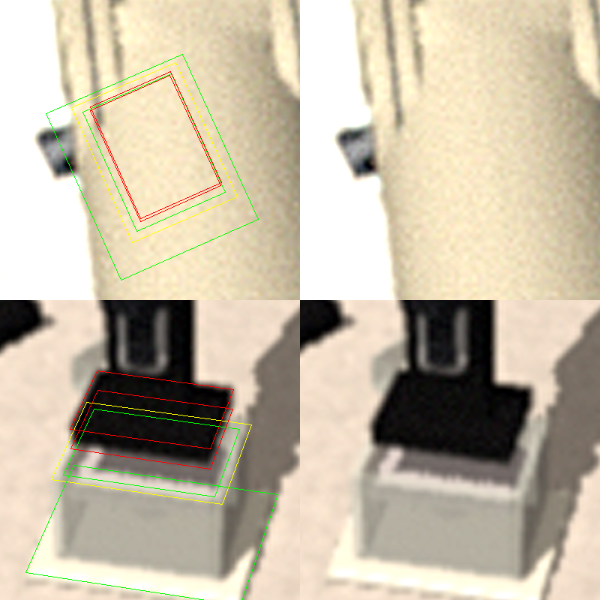

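Top view is blocked by the arm. In the side view the block sits over the well, with both overlays about 1 px low (calibration bias). I'll measure block against well in this one camera, so that the bias cancels.

Run:
```python
from h import *
s=robot.state();e=s["ee_pos"];zb=e[2]-44.8
p=robot.get_image("side");S=6
g=cv2.resize(p["img"].max(2).astype(np.float32),None,fx=S,fy=S,interpolation=cv2.INTER_CUBIC)
def hull(box,q,z0=0):
    m=np.zeros(g.shape,np.uint8);pts=np.array([proj(p,P) for P in corners(*q,box,z0)],np.float32)
    cv2.fillConvexPoly(m,np.round(cv2.convexHull((pts+.5)*S)).astype(np.int32),1);return m>0
y=np.deg2rad(25.3)
roi=hull((110,90,-12,24),(e[0],e[1],y),zb)&~hull((62,46,14,160),(e[0],e[1],y),zb)
print("levels",np.percentile(g[roi],[5,25,50,75]))
for th in(24,32,40):
    dark=(g<th)&roi
    def cost(v):
        m=hull((70,50,0,12),(v[0],v[1],v[2]/50),zb)&roi
        return (m^dark).sum()/dark.sum()
    v=np.array([e[0],e[1],y*50])
    r=minimize(cost,v,method="Nelder-Mead",options=dict(initial_simplex=[v,v+[5,0,0],v+[0,5,0],v+[0,0,4]],xatol=.05,fatol=1e-5))
    print(th,np.round([r.x[0],r.x[1],np.rad2deg(r.x[2]/50)],2),round(r.fun,3))
# dispenser: trace again, ignoring zone hidden by block
for t in robot.trace(p,"dispenser")[:1]:
    R=cv2.resize(np.array(t["region"]).astype(np.float32),None,fx=S,fy=S)>.5
    ig=hull((90,70,-8,200),(e[0],e[1],y),zb)
    def cost(v):
        q=(v[0],v[1],v[2]/50);m=hull(M["dispenser"][0],q)|hull(M["dispenser"][1],q)
        return ((m^R)&~ig).sum()/(R&~ig).sum()
    v=np.array([573,-41,y*50])
    r=minimize(cost,v,method="Nelder-Mead",options=dict(initial_simplex=[v,v+[5,0,0],v+[0,5,0],v+[0,0,4]],xatol=.05,fatol=1e-5))
    print("disp",np.round([r.x[0],r.x[1],np.rad2deg(r.x[2]/50)],2),round(r.fun,3))
```

```text
levels [  6.52119026  57.59726715  87.26006317 117.76290894]
24 [575.88 -43.61  26.9 ] 0.135
32 [575.07 -42.79  26.77] 0.118
40 [573.53 -42.08  27.41] 0.105
disp [574.07 -43.08  26.21] 0.031
```

Block and well agree within about 1 mm in the same view. Descend slowly, watching force.

>>> step_arm:
  rows: "2 0 0 0 0 0; 4 0 0 0 0 0; 6 0 0 0 0 0; 8 0 0 0 0 0; 10 0 0 0 0 0; 12 0 0 0 0 0; 14 0 0 0 0 0; 16 0 0 0 0 0; 18 0 0 0 0 0; 18 0 0 0 0 0"

```text
clock: 7.3
ee_pos: [571.6, -40.5, 101.1]
ee_rot: [[-0.0, 0.904, 0.426], [0.0, 0.426, -0.904], [-1.0, -0.0, -0.0]]
contact_force: [-0.2, -0.9, -2.0]
width: 0.272
```

```bash
python3 -c "
from h import *
goal(571.5,-40.8,99,-64.7)"
```

```text
row [ 2.1 -0.2  0.2] [-0.06 -0.02  0.01] t 7.3 pos [571.6 -40.5 101.1] F [-0.2 -0.9 -2. ] M [0.   0.   0.02] w 0.272
```

Sole is at about 56 mm, below the rim, with no contact. Continue in small steps.

>>> step_arm:
  rows: "1 0 0 0 0 0; 2 0 0 0 0 0; 3 0 0 0 0 0; 4 0 0 0 0 0; 5 0 0 0 0 0; 6 0 0 0 0 0; 6 0 0 0 0 0"

```text
clock: 7.88
ee_pos: [571.5, -40.5, 94.9]
ee_rot: [[-0.001, 0.904, 0.427], [0.0, 0.427, -0.904], [-1.0, -0.0, -0.0]]
contact_force: [-0.8, -0.8, -1.4]
width: 0.271
```

```bash
python3 -c "
from h import *
goal(571.5,-40.8,99,-64.7)"
```

```text
row [-4.1 -0.1  0.3] [-0.05 -0.03  0.02] t 7.88 pos [571.5 -40.5  94.9] F [-0.8 -0.8 -1.4] M [ 0. -0. -0.] w 0.271
```

>>> step_arm:
  rows: "1 0 0 0 0 0; 2 0 0 0 0 0; 3 0 0 0 0 0; 4 0 0 0 0 0; 5 0 0 0 0 0; 6 0 0 0 0 0; 6 0 0 0 0 0"

```text
clock: 8.47
ee_pos: [571.5, -40.5, 89.0]
ee_rot: [[-0.0, 0.904, 0.426], [0.0, 0.426, -0.904], [-1.0, -0.0, -0.0]]
contact_force: [-1.0, -0.1, 1.2]
width: 0.274
```

```bash
python3 -c "
from h import *
goal(571.5,-40.8,99,-64.7)"
```

```text
row [-10.   -0.2   0.3] [-0.05 -0.02  0.02] t 8.47 pos [571.5 -40.5  89. ] F [-1.  -0.1  1.2] M [0.07 0.35 0.05] w 0.274
```

>>> step_arm:
  rows: "1 0 0 0 0 0; 2 0 0 0 0 0; 3 0 0 0 0 0; 4 0 0 0 0 0; 5 0 0 0 0 0; 6 0 0 0 0 0; 6 0 0 0 0 0"

```text
clock: 9.05
ee_pos: [571.6, -40.5, 82.9]
ee_rot: [[-0.0, 0.904, 0.427], [0.0, 0.427, -0.904], [-1.0, -0.0, -0.0]]
contact_force: [-1.2, -1.1, 4.0]
width: 0.267
```

```bash
python3 -c "
from h import *
goal(571.5,-40.8,99,-64.7)"
```

```text
row [-16.1  -0.2   0.3] [-0.05 -0.02  0.01] t 9.05 pos [571.6 -40.5  82.9] F [-1.2 -1.1  4. ] M [0.07 0.52 0.01] w 0.267
```

>>> step_arm:
  rows: "1 0 0 0 0 0; 2 0 0 0 0 0; 3 0 0 0 0 0; 4 0 0 0 0 0; 5 0 0 0 0 0; 5 0 0 0 0 0"

```text
clock: 9.55
ee_pos: [571.6, -40.5, 77.9]
ee_rot: [[-0.0, 0.904, 0.427], [0.0, 0.427, -0.904], [-1.0, -0.0, -0.0]]
contact_force: [-3.5, 0.6, 6.5]
width: 0.27
```

```bash
python3 -c "
from h import *
goal(571.5,-40.8,99,-64.7)"
```

```text
row [-21.1  -0.3   0.3] [-0.05 -0.02  0.  ] t 9.55 pos [571.6 -40.5  77.9] F [-3.5  0.6  6.5] M [0.06 0.75 0.05] w 0.27
```

There's a growing lateral force toward -x, perhaps a wall. I'll ease about 1 mm that way and read.

>>> step_arm:
  rows: "0 -0.5 0 0 0 0; 0 -1 0 0 0 0; 0 -1 0 0 0 0; 0 -1 0 0 0 0"

```text
clock: 9.88
ee_pos: [571.4, -40.6, 78.5]
ee_rot: [[0.001, 0.904, 0.427], [0.001, 0.427, -0.904], [-1.0, 0.002, 0.0]]
contact_force: [-1.0, 0.7, 5.7]
width: 0.273
```

```bash
python3 -c "
from h import *
goal(571.5,-40.8,99,-64.7)"
```

```text
row [-20.5   0.    0.3] [-0.04  0.   -0.09] t 9.88 pos [571.4 -40.6  78.5] F [-1.   0.7  5.7] M [0.35 0.29 0.07] w 0.273
```

>>> step_arm:
  rows: "0.5 0 0 0 0 0; 1 0 0 0 0 0; 1 0 0 0 0 0"

```text
clock: 10.13
ee_pos: [571.5, -40.5, 77.6]
ee_rot: [[0.002, 0.904, 0.427], [0.001, 0.427, -0.904], [-1.0, 0.002, 0.0]]
contact_force: [-1.9, 1.0, 7.0]
width: 0.275
```

```bash
python3 -c "
from h import *
goal(571.5,-40.8,99,-64.7)"
```

```text
row [-21.4  -0.1   0.3] [-0.04  0.01 -0.1 ] t 10.13 pos [571.5 -40.5  77.6] F [-1.9  1.   7. ] M [0.13 0.77 0.  ] w 0.275
```

>>> step_arm:
  rows: "0.5 -0.5 0 0 0 0; 1 -0.5 0 0 0 0; 1.5 -0.5 0 0 0 0; 2 -0.5 0 0 0 0; 2 -0.5 0 0 0 0"

```text
clock: 10.55
ee_pos: [571.5, -40.5, 76.4]
ee_rot: [[0.003, 0.904, 0.427], [0.001, 0.427, -0.904], [-1.0, 0.003, 0.001]]
contact_force: [-3.4, 0.6, 10.2]
width: 0.269
```

```bash
python3 -c "
from h import *
goal(571.5,-40.8,99,-64.7)"
```

```text
row [-22.6  -0.1   0.3] [-0.03  0.04 -0.15] t 10.55 pos [571.5 -40.5  76.4] F [-3.4  0.6 10.2] M [0.17 0.97 0.01] w 0.269
```

>>> step_arm:
  rows: "0.5 0 0 0 0 0; 1 0 0 0 0 0; 1 0 0 0 0 0; 1 0 0 0 0 0"

```text
clock: 10.88
ee_pos: [571.7, -40.5, 76.4]
ee_rot: [[0.003, 0.904, 0.427], [0.0, 0.427, -0.904], [-1.0, 0.003, 0.001]]
contact_force: [-5.3, 0.9, 13.9]
width: 0.274
```

```bash
python3 -c "
from h import *
goal(571.5,-40.8,99,-64.7)"
```

```text
row [-22.6  -0.2   0.2] [-0.03  0.06 -0.16] t 10.88 pos [571.7 -40.5  76.4] F [-5.3  0.9 13.9] M [ 0.12  1.58 -0.06] w 0.274
```

Bottomed: no motion, contact about 16 N. Small increase, then hold.

>>> step_arm:
  rows: "1 -0.5 0 0 0 0; 1.3 -0.7 0 0 0 0; 1.3 -0.7 0 0 0 0; 1.3 -0.7 0 0 0 0"

```text
clock: 11.22
ee_pos: [571.6, -40.5, 76.4]
ee_rot: [[0.004, 0.904, 0.427], [0.0, 0.427, -0.904], [-1.0, 0.004, 0.002]]
contact_force: [-6.2, 0.7, 16.4]
width: 0.272
```

```bash
python3 -c "
from h import *
goal(571.5,-40.8,99,-64.7)"
```

```text
row [-22.6  -0.1   0.3] [-0.02  0.1  -0.23] t 11.22 pos [571.6 -40.5  76.4] F [-6.2  0.7 16.4] M [0.26 1.52 0.06] w 0.272
```

>>> step_arm:
  rows: "1.3 -0.7 0 0 0 0; 1.3 -0.7 0 0 0 0; 1.3 -0.7 0 0 0 0; 1.3 -0.7 0 0 0 0; 1.3 -0.7 0 0 0 0"

```text
clock: 11.63
ee_pos: [571.6, -40.5, 76.4]
ee_rot: [[0.006, 0.904, 0.427], [0.0, 0.427, -0.904], [-1.0, 0.005, 0.002]]
contact_force: [-5.6, 0.9, 15.6]
width: 0.27
```

>>> step_arm:
  rows: "1.3 -0.7 0 0 0 0; 1.3 -0.7 0 0 0 0; 1.3 -0.7 0 0 0 0; 1.3 -0.7 0 0 0 0; 1.3 -0.7 0 0 0 0"

```text
clock: 12.05
ee_pos: [571.5, -40.5, 76.3]
ee_rot: [[0.007, 0.904, 0.427], [0.0, 0.427, -0.904], [-1.0, 0.006, 0.003]]
contact_force: [-5.8, 1.3, 15.6]
width: 0.275
```

>>> step_arm:
  rows: "1 -0.5 0 0 0 0; 1 -0.5 0 0 0 0; 1 -0.5 0 0 0 0; 1 -0.5 0 0 0 0; 1 -0.5 0 0 0 0"

```text
clock: 12.47
ee_pos: [571.4, -40.5, 76.4]
ee_rot: [[0.008, 0.904, 0.427], [-0.0, 0.427, -0.904], [-1.0, 0.007, 0.003]]
contact_force: [-5.1, -0.1, 13.4]
width: 0.278
```

```bash
python3 -c "
from h import *
goal(571.5,-40.8,76.4,-64.7)"
```

```text
row [-0.  -0.   0.3] [ 0.    0.19 -0.4 ] t 12.47 pos [571.4 -40.5  76.4] F [-5.1 -0.1 13.4] M [0.17 1.39 0.  ] w 0.278
```

>>> step_arm:
  rows: "1 -0.3 0 0 0.1 -0.2; 1.3 -0.3 0 0 0.2 -0.4; 1.5 -0.3 0 0 0.2 -0.4; 1.5 -0.3 0 0 0.2 -0.4"

```text
clock: 12.8
ee_pos: [571.8, -40.5, 76.4]
ee_rot: [[0.001, 0.904, 0.427], [-0.0, 0.427, -0.904], [-1.0, 0.001, 0.001]]
contact_force: [-7.1, 0.8, 16.9]
width: 0.273
```

>>> step_arm:
  rows: "1.6 -0.3 0 0 0.1 -0.2; 1.6 -0.3 0 0 0.1 -0.2; 1.6 -0.3 0 0 0.1 -0.2; 1.6 -0.3 0 0 0.1 -0.2; 1.6 -0.3 0 0 0.1 -0.2; 1.6 -0.3 0 0 0.1 -0.2; 1.6 -0.3 0 0 0.1 -0.2; 1.6 -0.3 0 0 0.1 -0.2"

```text
clock: 13.47
ee_pos: [572.0, -40.5, 76.3]
ee_rot: [[-0.001, 0.904, 0.427], [-0.0, 0.427, -0.904], [-1.0, -0.001, -0.0]]
contact_force: [-7.4, 0.5, 18.7]
width: 0.272
```

```bash
python3 -c "
from h import *
goal(571.5,-40.8,88,-64.7)"
```

```text
row [-11.7  -0.6   0.1] [ 0.01 -0.01  0.08] t 13.47 pos [572.  -40.5  76.3] F [-7.4  0.5 18.7] M [ 0.1   1.91 -0.04] w 0.272
```

Held firmly at about 20 N for over a second, tool level within 0.1°. Lift straight out.

>>> step_arm:
  rows: "0 -0.3 0 0 0 0; -1 -0.6 0 0 0 0; -3 -0.6 0 0 0 0; -5 -0.6 0 0 0 0; -7 -0.6 0 0 0 0; -9 -0.6 0 0 0 0; -11 -0.6 0 0 0 0; -12 -0.6 0 0 0 0"

```text
clock: 14.13
ee_pos: [571.6, -40.6, 88.4]
ee_rot: [[-0.001, 0.904, 0.427], [-0.0, 0.427, -0.904], [-1.0, -0.001, -0.0]]
contact_force: [-1.5, 1.0, 1.9]
width: 0.273
```

```bash
python3 -c "
from h import *
goal(571.5,-40.8,150,-64.7)"
```

```text
row [-61.6  -0.2   0.1] [ 0.01 -0.01  0.07] t 14.13 pos [571.6 -40.6  88.4] F [-1.5  1.   1.9] M [0.23 0.15 0.01] w 0.273
```

>>> step_arm:
  rows: "-2 0 0 0 0 0; -4 0 0 0 0 0; -7 0 0 0 0 0; -12 0 0 0 0 0; -20 0 0 0 0 0; -32 0 0 0 0 0; -46 0 0 0 0 0; -58 0 0 0 0 0; -62 0 0 0 0 0; -62 0 0 0 0 0"

```text
clock: 14.97
ee_pos: [572.5, -40.6, 152.2]
ee_rot: [[0.002, 0.904, 0.427], [-0.001, 0.427, -0.904], [-1.0, 0.001, 0.001]]
contact_force: [0.1, -1.3, -2.5]
width: 0.268
```

```bash
python3 -c "
from h import *
goal(496,255,150,-79.6)"
```

```text
row [   1.9   57.2 -299.9] [14.91  0.06 -0.08] t 14.97 pos [572.5 -40.6 152.2] F [ 0.1 -1.3 -2.5] M [-0.    0.01  0.03] w 0.268
```

>>> step_arm:
  rows: "0 4 -20 2 0 0; 0 9 -50 5 0 0; 0 16 -85 8 0 0; 0 24 -122 11 0 0; 0 31 -160 13 0 0; 0 38 -198 15 0 0; 0 45 -235 15 0 0; 0 51 -268 15 0 0; 1 55 -290 15 0 0; 2 57.2 -300 15 0 0"

```text
clock: 15.8
ee_pos: [493.9, 259.0, 149.5]
ee_rot: [[0.001, 0.983, 0.184], [0.001, 0.184, -0.983], [-1.0, 0.001, -0.001]]
contact_force: [-1.0, 0.3, -2.5]
width: 0.27
```

Run:
```python
from h import *
p=robot.get_image("top");im=p["img"][125:205,290:390];q=robot.get_image("side");
P=[cv2.resize(np.clip(i[:,:,::-1].astype(int)*2,0,255).astype(np.uint8),(400,320),interpolation=cv2.INTER_CUBIC) for i in(im,q["img"][155:235,262:362])]
cv2.imwrite("pics/well.png",np.hstack(P))
goal(496,255,60,-79.6)
```

```text
row [89.3  0.8  1.9] [ 0.1   0.02 -0.02] t 15.9 pos [494.9 256.8 149.3] F [-0.2 -0.9 -1.9] M [-0.07  0.02  0.02] w 0.276
```

View pics/well.png

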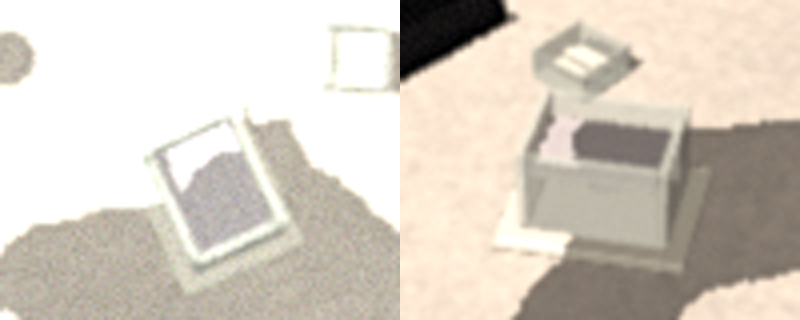

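The plate looks level in the well (side view: its edge at 575-670,120-165 runs parallel to the rim). Now lower into the tray.

>>> step_arm:
  rows: "0 0.8 1.9 0 0 0; 15 0.8 1.9 0 0 0; 32 0.8 1.9 0 0 0; 50 0.8 1.9 0 0 0; 66 0.8 1.9 0 0 0; 80 0.8 1.9 0 0 0; 88 0.8 1.9 0 0 0; 92 0.8 1.9 0 0 0; 92 0.8 1.9 0 0 0; 92 0.8 1.9 0 0 0"

```text
clock: 16.73
ee_pos: [496.6, 254.6, 57.8]
ee_rot: [[0.001, 0.983, 0.181], [-0.0, 0.181, -0.983], [-1.0, 0.001, 0.0]]
contact_force: [-0.5, -0.5, -2.3]
width: 0.271
```

Run:
```python
from h import *
goal(496,255,48,-79.6)
```

```text
row [ 9.8 -0.5 -0.5] [ 0.06  0.03 -0.05] t 16.73 pos [496.6 254.6  57.8] F [-0.5 -0.5 -2.3] M [0.01 0.01 0.01] w 0.271
```

>>> step_arm:
  rows: "1 0 0 0 0 0; 2 0 0 0 0 0; 3.5 0 0 0 0 0; 5 0 0 0 0 0; 6.5 0 0 0 0 0; 8 0 0 0 0 0; 9 0 0 0 0 0; 9.8 0 0 0 0 0; 9.8 0 0 0 0 0"

```text
clock: 17.48
ee_pos: [496.6, 254.6, 47.9]
ee_rot: [[0.001, 0.983, 0.182], [-0.0, 0.182, -0.983], [-1.0, 0.001, 0.0]]
contact_force: [-0.3, 0.7, -2.0]
width: 0.271
```

>>> step_arm:
  rows: "0.5 0 0 0 0 0; 1 0 0 0 0 0; 1.5 0 0 0 0 0; 1.5 0 0 0 0 0"

```text
clock: 17.82
ee_pos: [496.6, 254.8, 47.7]
ee_rot: [[0.001, 0.983, 0.182], [-0.001, 0.182, -0.983], [-1.0, 0.001, 0.001]]
contact_force: [-5.9, -3.7, 13.9]
width: 0.27
```

Touchdown. I'll relax the push, then open.

>>> step_arm:
  rows: "0 0 0 0 0 0; 0 0 0 0 0 0; 0 0 0 0 0 0"

```text
clock: 18.07
ee_pos: [496.7, 254.9, 47.8]
ee_rot: [[0.002, 0.983, 0.182], [-0.001, 0.182, -0.983], [-1.0, 0.001, 0.001]]
contact_force: [-1.2, -1.1, 2.0]
width: 0.278
```

>>> step_arm:
  rows: "0 0 0 0 0 0; 0 0 0 0 0 0; 0 0 0 0 0 0; 0 0 0 0 0 0; 0 0 0 0 0 0; 0 0 0 0 0 0; 0 0 0 0 0 0; 0 0 0 0 0 0"
  jaw: 85

```text
clock: 18.73
ee_pos: [496.7, 254.9, 47.8]
ee_rot: [[0.002, 0.983, 0.182], [-0.001, 0.182, -0.983], [-1.0, 0.001, 0.001]]
contact_force: [-0.2, -0.4, -0.5]
width: 0.997
```

>>> step_arm:
  rows: "-3 0 0 0 0 0; -10 0 0 0 0 0; -25 0 0 0 0 0; -45 0 0 0 0 0; -70 0 0 0 0 0; -100 0 0 0 0 0; -130 0 0 0 0 0; -155 0 0 0 0 0; -160 0 0 0 0 0; -160 0 0 0 0 0"

```text
clock: 19.57
ee_pos: [497.4, 255.6, 210.4]
ee_rot: [[0.006, 0.983, 0.182], [0.001, 0.182, -0.983], [-1.0, 0.006, 0.0]]
contact_force: [0.8, 0.2, 0.0]
width: 0.994
```

Run:
```python
from h import *
goal(420,-250,230,-79.6)
```

```text
row [ -20.5 -167.8  483.1] [ 0.07  0.01 -0.32] t 19.57 pos [497.4 255.6 210.4] F [0.8 0.2 0. ] M [-0.04 -0.01  0.03] w 0.994
```

>>> step_arm:
  rows: "-20 -10 20 0 0 0; -20 -25 55 0 0 0; -20 -40 95 0 0 0; -20 -54 135 0 0 0; -20 -67 175 0 0 0; -20 -80 215 0 0 0; -20 -93 255 0 0 0; -20 -106 290 0 0 0; -20 -115 310 0 0 0; -20 -115 310 0 0 0"

```text
clock: 20.4
ee_pos: [438.6, -75.4, 228.5]
ee_rot: [[0.003, 0.985, 0.174], [0.0, 0.174, -0.985], [-1.0, 0.003, 0.001]]
contact_force: [1.1, -0.8, -0.3]
width: 0.996
```

>>> step_arm:
  rows: "0 -10 30 0 0 0; 0 -25 70 0 0 0; 0 -40 110 0 0 0; 0 -50 145 0 0 0; 0 -53 165 0 0 0; 0 -53 170 0 0 0; 0 -53 170 0 0 0"

```text
clock: 20.98
ee_pos: [415.7, -252.4, 227.3]
ee_rot: [[0.002, 0.985, 0.172], [0.001, 0.172, -0.985], [-1.0, 0.002, -0.001]]
contact_force: [-0.0, 0.4, -0.0]
width: 0.996
```

Run:
```python
from h import *
P={n:robot.get_image(n) for n in("top","side")}
obs=[]
for n,p in P.items():
    u,v=proj(p,(496,255,40))
    T=[t for t in robot.trace(p,"press_block") if abs(t["rect"][0]+t["rect"][2]/2-u)<25 and abs(t["rect"][1]+t["rect"][3]/2-v)<25]
    if T: obs.append((p,np.array(T[0]["region"])))
print(len(obs)); x,y,a,f=fit(obs,"press_block",(496,255),z0=3); print(x,y,np.rad2deg(a),f)
for l in("steamer","button_jar","thread_spool","cedar_block","stay_box","spray_bottle","lint_roller"):
    for n,p in P.items():
        for r in robot.find_in(p,l)[:1]: print(l,n,np.round(r["rect"]))
a=P["top"];b=P["side"]
save(a,"end_t.png",(190,60,250,200),2);save(b,"end_s.png",(130,60,320,290),2)
A=np.hstack([cv2.resize(cv2.imread("pics/end_t.png"),(400,320)),cv2.resize(cv2.imread("pics/end_s.png"),(400,362))[:320]])
cv2.imwrite("pics/end.png",np.clip(A.astype(int)*1.7,0,255))
```

```text
1
496.7231569900606 254.31243308366714 9.517892696644454 0.05950056093405909
steamer top [309.  73.  76.  40.]
steamer side [206. 143.  81.  39.]
button_jar top [271. 127.  16.  21.]
button_jar side [220. 209.  19.  30.]
thread_spool top [279. 239.  15.  10.]
thread_spool side [332. 261.  20.  29.]
cedar_block top [221. 184.  22.  26.]
cedar_block side [190. 270. 104.  68.]
stay_box top [371. 128.  16.  21.]
stay_box side [295. 160.  25.  22.]
spray_bottle top [416.  95.  29.  33.]
spray_bottle side [308.  84.  21.  67.]
lint_roller top [223.  81.  81.  29.]
lint_roller side [148. 182.  62.  65.][ WARN:0@17.053] global loadsave.cpp:1063 imwrite_ Unsupported depth image for selected encoder is fallbacked to CV_8U.
```

View pics/end.png

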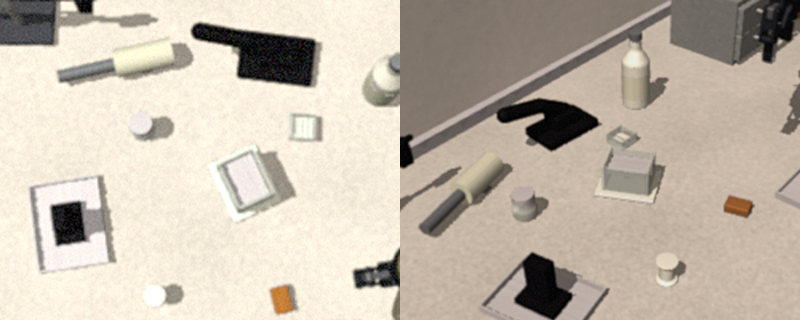

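The block stands upright in the middle of the left tray (top view 68,222), the plate looks level in the well, and the bystanders have not moved. The network's "cedar" hits on the tray are false; the cedar block is visible at (282,299), where it was. Handing in.

```bash
python3 -c "
from h import *
print(robot.sign_off(), robot.state()['clock'])"
```

```text
the job is handed in; nothing more can be done
the job is handed in; nothing more can be done
```

I pressed the plate to its stop with the block, set the block down in the leftmost tray, and handed the job in at about 21 s of the 64 s allowed. The sign-off gives no verdict.

- **Press:** the block bottomed with its sole about 31.5 mm above the shelf. I held it for over 2 s at roughly 16–21 N vertical, rising to about 20.7 N at the end. A sideways force of 5–7 N came with the push, making about 22 N in all. The tool stayed within 0.5° of vertical.
- **Block:** the last picture shows it upright in the tray. A fit puts it at (497, 254) mm, about 1 mm from the tray centre of (496, 255), though it used only one of the two camera views. It was set down slowly, but pushed on the tray floor with about 14 N before I let go.
- **Plate:** it looks level in the last pictures. That was judged by eye only; I did not measure the tilt.
- **Bystanders:** six of the seven have detections within about 2–4 pixels of the start. The network wrongly reported the cedar block at the tray; by eye it is where it was.

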